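# Unlatch the mixer guard and load a specimen cup

## Task

Open the guard gate of the specimen mixer: lift its latch bar by the red ball to the height where it slips out through the mouth of the steel catch, feeling for it and never forcing the bar against the catch, and swing the gate wide open, about a right angle or more away from shut. Then set the red-lidded specimen cup upright, fully home in the mixer's round well, and leave the gate open and the yellow-lidded cup where it stands.

Things in the scene. Friction and masses are not known exactly. Their poses are not given: they have to be found in the camera images.
- mixer: White bench mixer for one specimen cup, fixed, 130 mm deep (x), 180 wide (y), 97 high. Origin: centre of underside; its front is -x. Base 28 mm high with a round well; walls 97 mm high left, right and back, inner faces at y = +84, -84, x = +59 mm. A gate shuts the front; a clear hood, 105 to 109 mm above the worktop, covers the top, is part of the gate and swings off with it.
- post_top (a point): Top of the grey post, front right of the mixer. The steel catch on it is a slot with its mouth to the front, between a lower and an upper lip. Its height differs and is not measured: at the catch (110 mm from its pivot) the bar must rise 7 to 23 mm to clear the lower lip; 2 to 3.5 mm more and the upper lip bars it; 9 mm more is the slot's end. Over 12 N between bar and catch is forcing.
- gate_hinge (a point): On the gate's vertical hinge axis, 55 mm above the worktop; in the mixer's frame x = -68, y = +80 mm. Its axes turn with the gate; shut, they are the mixer's. The gate runs 132 mm along its -y from here, 6 mm thick (x = -6 to 0), top edge at 109 mm above the worktop. The clear hood reaches 109 mm along +x and 150 mm along -y.
- gate (a joint): Opening angle of the gate, rad: 0 shut, grows as its free edge swings out toward the robot (clockwise seen from above), stop at 1.9. It stays where it is left (light friction). In the catch it has about 0.01 rad of play.
- latch_bar: Steel latch bar on the gate's front, 132 mm long, 8 high, 6 thick, about 0.15 kg. Origin at its pivot, in the gate's frame (see gate_hinge) at x = -12, y = -40, z = 0 mm. It runs along -y past the gate's free edge into the catch. Its free end lifts about the pivot (axis along x) by up to 0.45 rad and falls back by its weight to level, where a pin holds it.
- latch_ball (a point): Centre of the red ball grip of the latch bar, 18 mm wide, on a 7 mm stem; in the bar's frame at x = -28, y = -78, z = +57 mm, so at rest 112 mm above the worktop, 34 mm in front of the gate. Lifting turns it about the bar's pivot: it rises and also moves toward the gate's hinge (at 0.2 rad 14 mm up, 13 mm sideways).
- well (a point): Centre of the floor of the mixer's round well, 12 mm above the worktop; the well is 63 mm wide and 16 mm deep, z up.
- red_cup_mid (a point): Centre, half-way up, of the specimen cup with the red screw lid: 72 mm high, body 56 mm, lid 62 mm wide and 12 mm high at the top, 0.03 kg; z up along the cup.
- yellow_cup_mid (a point): Centre, half-way up, of the like cup with the yellow lid; it is to be left alone.

How it is judged:
By the outcome, as a careful person would: the job done as asked, in the order asked, and still so for the second after the job is handed in, with the robot touching nothing.
It also fails if it takes over 72 s, if anything falls off the work surface, if the arm or the gripper's body presses on something with over 40 N, if the wrist force passes 120 N, or if a joint passes its speed limit or range.

## Robot

A 6-joint arm with a two-finger parallel gripper is mounted at the origin on a cart in front of the work surface, level with it; the furniture and walls round the work are solid. World frame = base frame: x ahead of the robot, y to its left, z up, the work surface at z = 0. Lengths are in m, angles in rad, forces in N, time in s.
With the tool pointing down it reaches from about 0.4 to 0.925 m from the base axis. Payload 12.5 kg.
Tool frame: the origin (TCP) lies where the fingers leave the gripper's body, on its centre line; the fingertips stand 78 mm ahead of it and the grasp point (between the pads) lies 59 mm ahead of it; z points along the fingers, y is the line along which they close (so a half turn about z gives the same grasp; the last joint's range is limited). The gripper opens to 95 mm and grips with 3 to 60 N. Pads are 20 mm wide; open, the fingers measure 119 mm over their backs; the gripper's body (75 mm by 180 mm) begins 59 mm behind the grasp point.
Start: joints at [-1.406, 0.491, 1.559, -0, 1.092, -0.106], TCP at [0.167, -0.602, 0.292] pointing down, gripper open.
Joint ranges: [-3.1, 3.1], [-0.84, 2.19], [0.05, 2.79], [-1.13, 4.28], [0.06, 2.93], [-2.69, 2.69]. Speed limits (rad/s): [2.22, 2.22, 2.79, 3.14, 3.14, 3.14].

## Interface

Orientations are given as a unit quaternion [w, x, y, z].
In Python, from rig import env gives the robot as it stands. The module is installed in compiled form; this text tells all that it offers.
- The arm moves only by the tool arm_command, never from a script. Its arguments are lists of equal length, an entry for each row: "rot": the turn, a rotation vector about the tool's x, y, z in units of 4 degrees (1.0 is 4 degrees), a list of three; "slide": the shift along the tool's x, y, z in units of 0.03 m (1.0 is 0.03 m), a list of three; "jaw": the closure, from 0 (fully open) to 1 (shut). In form: {"rot": [[ax, ay, az], ...], "slide": [[x, y, z], ...], "jaw": [jaw, ...]}. A call has 1 to 12 rows; each row shifts and turns the commanded pose from where the row before left it, along the tool's axes as they then stand; what a row does not reach is not made up. A row lasts 1/10 s, in which the tool goes at most 50 mm and 8.59 degrees, less where a joint would pass 70% of its speed; a pose out of reach is approached as far as the arm can. A call with a number of a shift or a turn outside -1 to 1 is refused whole. A call with a gripper value outside its range is refused whole. The fingers move at their own pace and stop on an object; "force" is the grip in N (left out, the last holds). Time passes only in rows, so rows that do not move let the fingers close. It gives the time, the measured TCP pose, the force, the opening and the grip force at its end, in the units of the state.
- env.state(): the state, without advancing time (a new reading comes with each control period).
- env.capture(name): name is "scene" or "top"; returns a dict with "color" (384x512x3 uint8, blue, green, red), "z_map" (384x512 float32, m along the optical axis (not along the pixel's ray), 0 where there is no reading), "camera_matrix" (3x3 intrinsics, pixels), "xyz" and "orientation" of the camera in the world. Camera axes: x right, y down, z forward; pixel columns grow to the right and rows downward; lengths in m; the calibration is good to about 2 mm. A picture is of the moment at which its call begins.
- env.job_done(): hands the job in; it is judged then, once.
The state is a dict: "t": time; "q": joint angles; "dq": joint speeds; "effort": joint torques, N m; "ee_pos": TCP position; "eef_rot": TCP orientation; "force": force on the tool from outside, world axes, zero at the start; "torque": the same for the moment, N m; "opening": finger opening in m; "grip_force": force on a finger pad.
Only numpy, scipy, OpenCV 4.12 (cv2) and the standard library are available. Lean on these libraries where they do the work, as an engineer would, in place of code of your own. Each camera call takes 0.05 s, during which the arm holds its last target. There are 200 camera calls.

## Working session

There is one attempt and no reset: what is moved stays moved. The work goes in short steps, Python scripts to look and compute and a tool call to move; the robot and the scene stay as the last step left them, time stands still between calls to the robot, and variables do not carry over. Pictures are saved under pics/ and viewed, at most 10 in all, crops included, and the job is handed in when it is done.

Besides the shell and the picture viewer there is one more tool, called as a command line: name --argument value ..., lists and objects as JSON in quotes. arm_command: Moves the arm, as the interface text tells. Its arguments: {"type":"object","properties":{"rot":{"type":"array","items":{"type":"array","items":{"type":"number","minimum":-1,"maximum":1}}},"slide":{"type":"array","items":{"type":"array","items":{"type":"number","minimum":-1,"maximum":1}}},"jaw":{"type":"array","items":{"type":"number"}},"force":{"type":"number"}},"required":["rot","slide","jaw"]}

```bash
mkdir -p pics
cat > h.py <<'E'
import numpy as np,cv2
from scipy.spatial.transform import Rotation as R
from rig import env
def q2R(q): return R.from_quat([q[1],q[2],q[3],q[0]]).as_matrix()
def cloud(c):
    K=np.array(c["camera_matrix"]);z=c["z_map"];v,u=np.mgrid[:z.shape[0],:z.shape[1]]
    p=np.dstack([(u-K[0,2])/K[0,0]*z,(v-K[1,2])/K[1,1]*z,z])
    return p@q2R(c["orientation"]).T+np.array(c["xyz"])
E
python3 - <<'E'
from h import *
s=env.state();print(s)
for n in("scene","top"):
    c=env.capture(n);cv2.imwrite(f"pics/{n}0.png",c["color"]);np.savez(f"{n}0.npz",**c)
    print(n,c["xyz"],c["orientation"],c["camera_matrix"])
E
```

```text
{'t': 0.0, 'q': array([-1.40561523e+00,  4.91510275e-01,  1.55943125e+00,  9.65876193e-06,
        1.09167353e+00, -1.05609020e-01]), 'dq': array([ 1.56716694e-04,  2.87719336e-04,  2.64195017e-04,  5.93411041e-05,
       -1.20088512e-03,  2.07039941e-03]), 'effort': array([-3.54926669e-05, -6.12634206e+01, -2.58174795e+01,  6.91998540e-02,
        4.82357258e-02, -8.87589317e-05]), 'ee_pos': array([ 0.16717636, -0.60207148,  0.29169859]), 'eef_rot': array([-5.11100230e-04,  9.90848254e-01,  1.34979538e-01, -1.09418009e-05]), 'force': array([ 0.15957223,  0.1349884 , -0.27019496]), 'torque': array([-0.02739891, -0.04121085, -0.01188581]), 'grip_force': 0.0, 'opening': 0.09474501215165063}
scene [0.02237431 0.51528641 0.68906943] [ 0.17313392 -0.36373338  0.82924893 -0.38738725] [[369.81952252   0.         253.08869712]
 [  0.         369.81952252 191.36162867]
 [  0.           0.           1.        ]]
top [0.35937886 0.01429145 0.9257082 ] [ 0.07842328 -0.69660266  0.71091643 -0.05650095] [[351.67534314   0.         262.07280404]
 [  0.         351.67534314 193.51789077]
 [  0.           0.           1.        ]]
```

View pics/scene0.png

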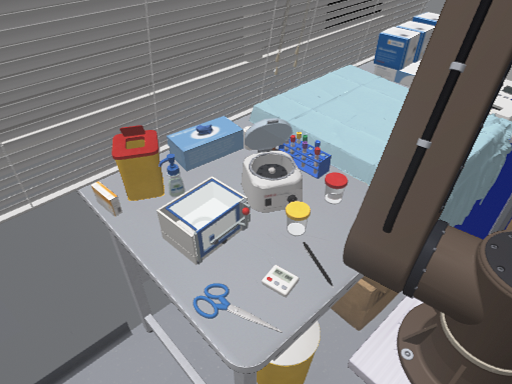

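View pics/top0.png

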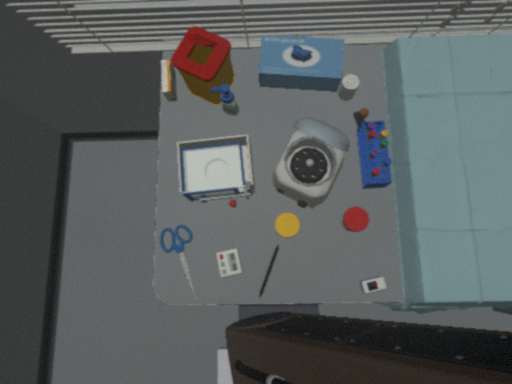

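Scene view: the mixer is at (205,218), the red ball at (246,211), the red lid at (335,180) and the yellow lid at (298,210). Top view: the mixer is at (215,168), the ball at (233,203), the red lid at (356,219) and the yellow lid at (287,225). Next I'll get 3D positions.

```bash
cat >> h.py <<'E'
def ray(c,u,v):
    K=np.array(c["camera_matrix"]);d=q2R(c["orientation"])@np.array([(u-K[0,2])/K[0,0],(v-K[1,2])/K[1,1],1]);return np.array(c["xyz"]),d/np.linalg.norm(d)
def tri(r1,r2):
    (a,d),(b,e)=r1,r2;s=np.linalg.lstsq(np.c_[d,-e],b-a,rcond=None)[0];p,q=a+s[0]*d,b+s[1]*e
    return (p+q)/2,np.linalg.norm(p-q)
def blob(c,box,col):
    h=cv2.cvtColor(c["color"],cv2.COLOR_BGR2HSV).astype(int);m=(h[...,1]>140)&(h[...,2]>70)
    m&=((h[...,0]<8)|(h[...,0]>172)) if col=="r" else ((h[...,0]>18)&(h[...,0]<35))
    k=np.zeros_like(m);k[box[1]:box[3],box[0]:box[2]]=1;m&=k
    v,u=np.nonzero(m);return m,u.mean(),v.mean()
E
python3 - <<'E'
from h import *
S=dict(np.load("scene0.npz"));T=dict(np.load("top0.npz"))
for n,bs,bt,col in[("ball",(236,200,256,222),(224,196,242,212),"r"),("red",(318,165,355,192),(335,200,375,238),"r"),("yel",(280,198,315,222),(270,208,304,242),"y")]:
    ms,us,vs=blob(S,bs,col);mt,ut,vt=blob(T,bt,col)
    print(n,(us,vs,ms.sum()),(ut,vt,mt.sum()),tri(ray(S,us,vs),ray(T,ut,vt)))
    for c,m in((S,ms),(T,mt)):
        p=cloud(c)[m&(c["z_map"]>0)];print("  med",np.median(p,0).round(4),p.min(0).round(3),p.max(0).round(3))
# mixer: wall-top points in height band, from both
for c,b in((S,(150,170,260,260)),(T,(165,125,265,210))):
    p=cloud(c);k=np.zeros(p.shape[:2],bool);k[b[1]:b[3],b[0]:b[2]]=1
    w=k&(c["z_map"]>0)
    for lo,hi in((.088,.1025),(.1025,.115)):
        q=p[w&(p[...,2]>lo)&(p[...,2]<hi)];print(lo,len(q),cv2.minAreaRect(q[:,:2].astype(np.float32)))
big=[cv2.resize(T["color"][120:220,160:270],None,fx=5,fy=5,interpolation=cv2.INTER_CUBIC)]
cv2.imwrite("pics/c1.png",big[0])
cv2.imwrite("pics/c2.png",cv2.resize(S["color"][170:265,150:265],None,fx=5,fy=5,interpolation=cv2.INTER_CUBIC))
E
```

```text
ball (np.float64(245.26666666666668), np.float64(210.2), np.int64(30)) (np.float64(232.13636363636363), np.float64(202.6818181818182), np.int64(22)) (array([0.4967449 , 0.1090693 , 0.11310384]), np.float64(0.0002926728317945268))
  med [0.4939 0.1111 0.1172] [0.489 0.085 0.08 ] [0.534 0.116 0.12 ]
  med [0.4949 0.1084 0.1201] [0.49  0.104 0.119] [0.502 0.113 0.126]
red (np.float64(335.6085271317829), np.float64(179.6860465116279), np.int64(258)) (np.float64(355.6438053097345), np.float64(218.75), np.int64(452)) (array([ 0.45879755, -0.18667406,  0.0663598 ]), np.float64(0.0018358546311439418))
  med [ 0.4569 -0.1817  0.0705] [ 0.427 -0.215  0.061] [ 0.488 -0.154  0.074]
  med [ 0.457  -0.1854  0.0732] [ 0.43  -0.214  0.068] [ 0.486 -0.157  0.077]
yel (np.float64(297.46666666666664), np.float64(210.15942028985506), np.int64(345)) (np.float64(286.78145695364236), np.float64(224.60485651214128), np.int64(453)) (array([ 0.44751029, -0.01924442,  0.06604749]), np.float64(0.0006547989348585605))
  med [ 0.4452 -0.0151  0.0707] [ 0.417 -0.048  0.061] [0.474 0.011 0.075]
  med [ 0.4461 -0.0191  0.0732] [ 0.419 -0.047  0.069] [0.475 0.009 0.078]
0.088 836 ((0.619645357131958, 0.1523468941450119), (0.29434818029403687, 0.2537299692630768), 46.828006744384766)
0.1025 2202 ((0.5637369155883789, 0.15815261006355286), (0.15899300575256348, 0.15453283488750458), 3.984264612197876)
0.088 628 ((0.5884423851966858, 0.15338991582393646), (0.15365862846374512, 0.18049931526184082), 4.511247158050537)
0.1025 2907 ((0.5631457567214966, 0.1567615568637848), (0.15747277438640594, 0.15321682393550873), 4.8007612228393555)
```

View pics/c1.png

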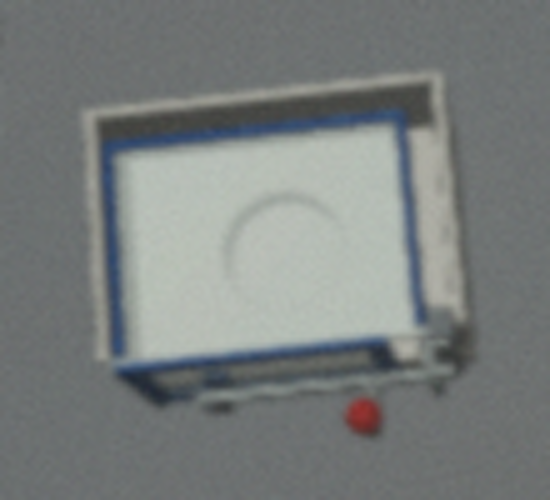

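View pics/c2.png

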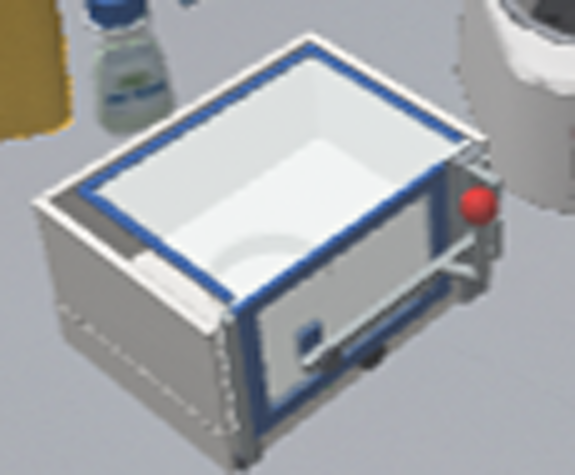

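Crops: bar pivot at the left, ball at the right near the catch (c1 (365,415), c2 (478,205)). The mixer sits at about (0.600, 0.154) with a yaw of about 4.5°, and that agrees with the ball's position (0.496, 0.109, 0.113). Now moving.

arm_command --rot '[[0,0,0],[0,0,0],[0,0,0],[0,0,0],[0,0,0],[0,0,0],[0,0,0],[0,0,0],[0,0,0],[0,0,0],[0,0,0],[0,0,0]]' --slide '[[1,-0.72,0],[1,-0.72,0],[1,-0.72,0],[1,-0.72,0],[1,-0.72,0],[1,-0.72,0],[1,-0.72,0],[1,-0.72,0],[1,-0.72,0],[1,-0.72,0],[1,-0.72,0],[1,-0.72,0]]' --jaw '[0.55,0.55,0.55,0.55,0.55,0.55,0.55,0.55,0.55,0.55,0.55,0.55]' --force 10

```text
t: 1.3
ee_pos: [0.4455, -0.2548, 0.2921]
eef_rot: [-0.0, 0.991, 0.135, -0.0]
force: [-0.4, -0.2, 0.0]
opening: 0.0427
grip_force: 0.0
```

arm_command --rot '[[0,0,-1],[0,0,-1],[0,0,-1],[0,0,-1],[0,0,-1],[0,0,-1],[0,0,-1],[0,0,-1],[0,0,-1],[0,0,-1],[0,0,-1],[0,0,-1]]' --slide '[[0,0,0],[0,0,0],[0,0,0],[0,0,0],[0,0,0],[0,0,0],[0,0,0],[0,0,0],[0,0,0],[0,0,0],[0,0,0],[0,0,0]]' --jaw '[0.55,0.55,0.55,0.55,0.55,0.55,0.55,0.55,0.55,0.55,0.55,0.55]'

```text
t: 2.5
ee_pos: [0.4447, -0.2561, 0.292]
eef_rot: [-0.0, 0.85, 0.528, -0.0]
force: [0.1, 0.3, 0.3]
opening: 0.0429
grip_force: 0.0
```

arm_command --rot '[[0,0,-1],[0,0,-1],[0,0,-1],[0,0,-1],[0,0,-1],[0,0,-1],[0,0,-1],[0,0,-0.75],[0,0,0]]' --slide '[[0,0,0],[0,0,0],[0,0,0],[0,0,0],[0,0,0],[0,0,0],[0,0,0],[0,0,0],[0,0,0]]' --jaw '[0.55,0.55,0.55,0.55,0.55,0.55,0.55,0.55,0.55]'

```text
t: 3.4
ee_pos: [0.4447, -0.2561, 0.292]
eef_rot: [-0.0, 0.678, 0.735, -0.0]
force: [0.4, -0.5, -0.0]
opening: 0.0427
grip_force: 0.0
```

arm_command --rot '[[0,0,0],[0,0,0],[0,0,0],[0,0,0],[0,0,0],[0,0,0],[0,0,0],[0,0,0],[0,0,0],[0,0,0],[0,0,0],[0,0,0]]' --slide '[[1,0.22,0],[1,0.22,0],[1,0.22,0],[1,0.22,0],[1,0.22,0],[1,0.22,0],[1,0.22,0],[1,0.22,0.4],[1,0.22,0.4],[1,0.22,0.4],[1,0.22,0.4],[1,0.22,0.4]]' --jaw '[0.55,0.55,0.55,0.55,0.55,0.55,0.55,0.55,0.55,0.55,0.55,0.55]'

```text
t: 4.6
ee_pos: [0.4954, 0.1102, 0.2317]
eef_rot: [0.0, 0.679, 0.734, -0.0]
force: [-0.8, 0.1, 1.5]
opening: 0.0428
grip_force: 0.0
```

Run:
```python
from h import *
for n in ("scene","top"):
    c=env.capture(n);np.savez(n+"1.npz",**c)
    cv2.imwrite(f"pics/{n}1.png",c["color"])
S=cv2.imread("pics/scene1.png")[150:270,150:310];T=cv2.imread("pics/top1.png")[120:240,160:320]
cv2.imwrite("pics/m1.png",np.hstack([cv2.resize(x,None,fx=2.5,fy=2.5,interpolation=3) for x in(S,T)]))
s=env.state();print(s["ee_pos"],s["eef_rot"],s["q"])
```

```text
[0.49505845 0.11144561 0.23075469] [-8.01645421e-04  6.78323883e-01  7.34762236e-01 -7.23681244e-04] [9.11063091e-02 4.05282378e-01 1.91277053e+00 2.99972550e-04
 8.25688436e-01 1.10655431e-02]
```

View pics/m1.png

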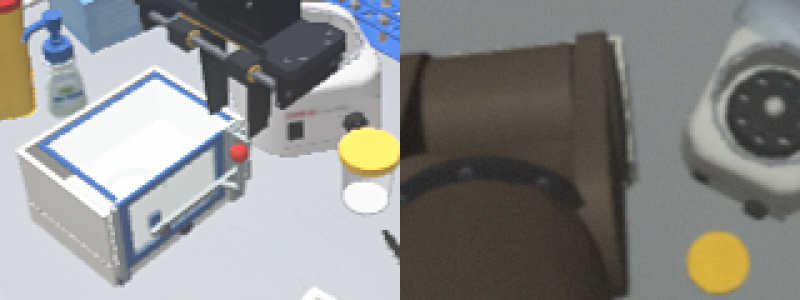

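The gripper is above the ball (scene crop (238,152)). I'll narrow the jaws first so the inner finger clears the gate, then descend.

arm_command --rot '[[0,0,0],[0,0,0],[0,0,0],[0,0,0],[0,0,0],[0,0,0],[0,0,0],[0,0,0]]' --slide '[[-0.07,0.02,0],[0,0,0],[0,0,0.4],[0,0,0.4],[0,0,0.4],[0,0,0.4],[0,0,0.37],[0,0,0]]' --jaw '[0.7,0.7,0.7,0.7,0.7,0.7,0.7,0.7]'

```text
t: 5.5
ee_pos: [0.4956, 0.1068, 0.1714]
eef_rot: [-0.001, 0.679, 0.734, -0.001]
force: [-0.4, 0.2, -0.4]
opening: 0.0286
grip_force: 0.0
```

arm_command --rot '[[0,0,0],[0,0,0],[0,0,0]]' --slide '[[0,0,0],[0,0,0],[0,0,0]]' --jaw '[0.95,0.95,0.95]' --force 10

```text
t: 5.8
ee_pos: [0.4963, 0.107, 0.1735]
eef_rot: [0.0, 0.679, 0.734, 0.0]
force: [0.3, 0.2, -1.2]
opening: 0.0169
grip_force: 10.0
```

arm_command --rot '[[0,0,0],[0,0,0],[0,0,0]]' --slide '[[0.05,0,-0.07],[0.055,0,-0.07],[0,0,0]]' --jaw '[0.95,0.95,0.95]'

```text
t: 6.1
ee_pos: [0.4959, 0.1103, 0.1777]
eef_rot: [0.0, 0.679, 0.735, 0.0]
force: [0.6, 0.9, -1.5]
opening: 0.017
grip_force: 10.0
```

arm_command --rot '[[0,0,0],[0,0,0]]' --slide '[[0,-0.05,0],[0,0,0]]' --jaw '[0.95,0.95]'

```text
t: 6.3
ee_pos: [0.4949, 0.1101, 0.1775]
eef_rot: [0.001, 0.679, 0.734, 0.001]
force: [4.0, 3.9, -3.1]
opening: 0.0167
grip_force: 10.0
```

arm_command --rot '[[0,0,0],[0,0,0]]' --slide '[[0,-0.02,0],[0,0,0]]' --jaw '[0.95,0.95]'

```text
t: 6.5
ee_pos: [0.4948, 0.1101, 0.1775]
eef_rot: [0.001, 0.679, 0.734, 0.001]
force: [6.1, 4.6, -4.6]
opening: 0.017
grip_force: 10.0
```

arm_command --rot '[[0,0,0],[0,0,0]]' --slide '[[0.03,0.01,-0.02],[0,0,0]]' --jaw '[0.95,0.95]'

```text
t: 6.7
ee_pos: [0.4948, 0.1107, 0.1781]
eef_rot: [0.001, 0.679, 0.734, 0.001]
force: [5.2, 0.7, -3.5]
opening: 0.0171
grip_force: 10.0
```

arm_command --rot '[[0,0,0],[0,0,0]]' --slide '[[0.025,0,-0.02],[0,0,0]]' --jaw '[0.95,0.95]'

```text
t: 6.9
ee_pos: [0.4948, 0.1114, 0.1788]
eef_rot: [0.001, 0.679, 0.734, 0.001]
force: [5.9, -0.3, -3.5]
opening: 0.0173
grip_force: 10.0
```

arm_command --rot '[[0,0,0],[0,0,0]]' --slide '[[0.025,0,-0.02],[0,0,0]]' --jaw '[0.95,0.95]'

```text
t: 7.1
ee_pos: [0.4947, 0.112, 0.1794]
eef_rot: [0.001, 0.679, 0.734, 0.001]
force: [4.7, -2.2, -1.3]
opening: 0.0173
grip_force: 10.0
```

arm_command --rot '[[0,0,0],[0,0,0]]' --slide '[[0.01,0,-0.022],[0,0,0]]' --jaw '[0.95,0.95]'

```text
t: 7.3
ee_pos: [0.4947, 0.1124, 0.18]
eef_rot: [0.001, 0.679, 0.734, 0.001]
force: [5.7, 0.6, -2.9]
opening: 0.0169
grip_force: 10.0
```

arm_command --rot '[[0,0,0],[0,0,0]]' --slide '[[0.018,0,-0.022],[0,0,0]]' --jaw '[0.95,0.95]'

```text
t: 7.5
ee_pos: [0.4946, 0.113, 0.1806]
eef_rot: [0.001, 0.679, 0.734, 0.001]
force: [5.6, -0.5, -3.1]
opening: 0.0168
grip_force: 10.0
```

arm_command --rot '[[0,0,0],[0,0,0]]' --slide '[[0.018,0,-0.022],[0,0,0]]' --jaw '[0.95,0.95]'

```text
t: 7.7
ee_pos: [0.4946, 0.1135, 0.1813]
eef_rot: [0.001, 0.679, 0.734, 0.001]
force: [5.3, 0.2, -3.8]
opening: 0.0171
grip_force: 10.0
```

arm_command --rot '[[0,0,0],[0,0,0]]' --slide '[[0.018,0,-0.022],[0,0,0]]' --jaw '[0.95,0.95]'

```text
t: 7.9
ee_pos: [0.4945, 0.1141, 0.1819]
eef_rot: [0.001, 0.679, 0.734, 0.001]
force: [5.8, 1.0, -4.6]
opening: 0.017
grip_force: 10.0
```

arm_command --rot '[[0,0,0],[0,0,0]]' --slide '[[0.018,0,-0.022],[0,0,0]]' --jaw '[0.95,0.95]'

```text
t: 8.1
ee_pos: [0.4945, 0.1147, 0.1826]
eef_rot: [0.001, 0.679, 0.734, 0.001]
force: [5.5, 0.2, -3.4]
opening: 0.0167
grip_force: 10.0
```

arm_command --rot '[[0,0,0],[0,0,0]]' --slide '[[0.018,0,-0.022],[0,0,0]]' --jaw '[0.95,0.95]'

```text
t: 8.3
ee_pos: [0.4945, 0.1152, 0.1832]
eef_rot: [0.001, 0.679, 0.734, 0.001]
force: [5.4, 0.5, -3.5]
opening: 0.0168
grip_force: 10.0
```

arm_command --rot '[[0,0,0],[0,0,0]]' --slide '[[0.019,0,-0.022],[0,0,0]]' --jaw '[0.95,0.95]'

```text
t: 8.5
ee_pos: [0.4944, 0.1158, 0.1839]
eef_rot: [0.001, 0.679, 0.734, 0.001]
force: [6.9, 0.8, -5.5]
opening: 0.0166
grip_force: 10.0
```

arm_command --rot '[[0,0,0],[0,0,0]]' --slide '[[0.019,0,-0.022],[0,0,0]]' --jaw '[0.95,0.95]'

```text
t: 8.7
ee_pos: [0.4943, 0.1164, 0.1845]
eef_rot: [0.001, 0.679, 0.734, 0.001]
force: [6.4, 1.1, -4.1]
opening: 0.0171
grip_force: 10.0
```

arm_command --rot '[[0,0,0],[0,0,0]]' --slide '[[0.019,0,-0.022],[0,0,0]]' --jaw '[0.95,0.95]'

```text
t: 8.9
ee_pos: [0.4943, 0.117, 0.1852]
eef_rot: [0.001, 0.679, 0.734, 0.001]
force: [4.9, 2.0, -3.4]
opening: 0.0172
grip_force: 10.0
```

arm_command --rot '[[0,0,0],[0,0,0]]' --slide '[[0.022,0,-0.022],[0,0,0]]' --jaw '[0.95,0.95]'

```text
t: 9.1
ee_pos: [0.4941, 0.1177, 0.1858]
eef_rot: [0.001, 0.679, 0.734, 0.001]
force: [4.4, 1.8, -3.9]
opening: 0.017
grip_force: 10.0
```

arm_command --rot '[[0,0,0],[0,0,0]]' --slide '[[0.02,0,-0.022],[0,0,0]]' --jaw '[0.95,0.95]'

```text
t: 9.3
ee_pos: [0.4936, 0.1183, 0.1864]
eef_rot: [0.0, 0.679, 0.734, 0.0]
force: [2.1, 2.9, -2.1]
opening: 0.0166
grip_force: 10.0
```

arm_command --rot '[[0,0,0],[0,0,0]]' --slide '[[0.02,0,-0.022],[0,0,0]]' --jaw '[0.95,0.95]'

```text
t: 9.5
ee_pos: [0.4931, 0.1189, 0.1869]
eef_rot: [-0.0, 0.679, 0.734, -0.0]
force: [0.9, 3.0, -4.0]
opening: 0.0168
grip_force: 10.0
```

The tug force has dropped and the bar is moving outward, so it has found the mouth. I'll pull gently at this height.

arm_command --rot '[[0,0,0],[0,0,0]]' --slide '[[0.02,-0.05,0],[0,0,0]]' --jaw '[0.95,0.95]'

```text
t: 9.7
ee_pos: [0.4915, 0.1193, 0.1869]
eef_rot: [-0.0, 0.679, 0.734, -0.0]
force: [1.2, 2.8, -4.3]
opening: 0.0171
grip_force: 10.0
```

arm_command --rot '[[0,0,0],[0,0,0]]' --slide '[[0,-0.04,0],[0,0,0]]' --jaw '[0.95,0.95]'

```text
t: 9.9
ee_pos: [0.4904, 0.1193, 0.1869]
eef_rot: [-0.0, 0.679, 0.734, -0.0]
force: [1.2, 5.2, -6.4]
opening: 0.0171
grip_force: 10.0
```

arm_command --rot '[[0,0,0],[0,0,0]]' --slide '[[0.06,-0.05,0],[0,0,0]]' --jaw '[0.95,0.95]'

```text
t: 10.1
ee_pos: [0.4886, 0.1208, 0.1872]
eef_rot: [0.0, 0.679, 0.735, -0.0]
force: [0.8, -0.7, -0.3]
opening: 0.0168
grip_force: 10.0
```

arm_command --rot '[[0,0,0.3],[0,0,0.2]]' --slide '[[0.03,-0.08,0],[0,0,0]]' --jaw '[0.95,0.95]'

```text
t: 10.3
ee_pos: [0.4861, 0.1216, 0.1871]
eef_rot: [-0.0, 0.692, 0.722, -0.0]
force: [-1.7, -0.7, -0.4]
opening: 0.0168
grip_force: 10.0
```

arm_command --rot '[[0,0,1],[0,0,1],[0,0,0]]' --slide '[[0.106,-0.238,0],[0.106,-0.238,0],[0,0,0]]' --jaw '[0.95,0.95,0.95]'

```text
t: 10.6
ee_pos: [0.4715, 0.1281, 0.187]
eef_rot: [-0.0, 0.741, 0.672, -0.0]
force: [-0.8, -0.1, -0.3]
opening: 0.0172
grip_force: 10.0
```

arm_command --rot '[[0,0,1],[0,0,1],[0,0,0]]' --slide '[[0.106,-0.238,0],[0.106,-0.238,0],[0,0,0]]' --jaw '[0.95,0.95,0.95]'

```text
t: 10.9
ee_pos: [0.4586, 0.1362, 0.187]
eef_rot: [-0.0, 0.785, 0.62, -0.0]
force: [-1.1, 0.3, -1.7]
opening: 0.0174
grip_force: 10.0
```

arm_command --rot '[[0,0,1],[0,0,1],[0,0,1],[0,0,1],[0,0,1]]' --slide '[[0.106,-0.238,0],[0.106,-0.238,0],[0.106,-0.238,0],[0.106,-0.238,0],[0.106,-0.238,0]]' --jaw '[0.95,0.95,0.95,0.95,0.95]'

```text
t: 11.4
ee_pos: [0.4319, 0.1637, 0.1871]
eef_rot: [0.0, 0.881, 0.474, 0.0]
force: [-0.4, 0.7, -1.2]
opening: 0.0173
grip_force: 10.0
```

arm_command --rot '[[0,0,1],[0,0,1],[0,0,1],[0,0,1],[0,0,0]]' --slide '[[0.106,-0.238,0],[0.106,-0.238,0],[0.106,-0.238,0],[0.106,-0.238,0],[0,0,0]]' --jaw '[0.95,0.95,0.95,0.95,0.95]'

```text
t: 11.9
ee_pos: [0.4178, 0.192, 0.1871]
eef_rot: [0.0, 0.938, 0.347, -0.0]
force: [-2.0, 0.4, -0.3]
opening: 0.0169
grip_force: 10.0
```

arm_command --rot '[[0,0,1],[0,0,1],[0,0,1],[0,0,1],[0,0,1],[0,0,0]]' --slide '[[0.106,-0.238,0],[0.106,-0.238,0],[0.106,-0.238,0],[0.106,-0.238,0],[0.106,-0.238,0],[0,0,0]]' --jaw '[0.95,0.95,0.95,0.95,0.95,0.95]'

```text
t: 12.5
ee_pos: [0.4119, 0.2303, 0.1871]
eef_rot: [0.0, 0.984, 0.179, -0.0]
force: [-4.3, -0.4, 2.9]
opening: 0.0169
grip_force: 10.0
```

arm_command --rot '[[0,0,1],[0,0,1],[0,0,1],[0,0,1],[0,0,1],[0,0,1],[0,0,0]]' --slide '[[0.106,-0.238,0],[0.106,-0.238,0],[0.106,-0.238,0],[0.106,-0.238,0],[0.106,-0.238,0],[0.106,-0.238,0],[0,0,0]]' --jaw '[0.95,0.95,0.95,0.95,0.95,0.95,0.95]'

```text
t: 13.2
ee_pos: [0.423, 0.2759, 0.1873]
eef_rot: [-0.0, 1.0, -0.029, -0.0]
force: [-6.2, 3.7, 6.3]
opening: 0.0168
grip_force: 10.0
```

arm_command --rot '[[0,0,0],[0,0,0],[0,0,0],[0,0,0],[0,0,0]]' --slide '[[-0.13,0,0.08],[-0.11,0,0.11],[-0.1,0,0.12],[-0.09,0,0.11],[0,0,0]]' --jaw '[0.95,0.95,0.95,0.95,0.95]'

```text
t: 13.7
ee_pos: [0.4099, 0.2759, 0.174]
eef_rot: [0.0, 1.0, -0.03, -0.0]
force: [3.7, -0.5, -3.4]
opening: 0.0169
grip_force: 10.0
```

arm_command --rot '[[0,0,0],[0,0,0],[0,0,0]]' --slide '[[0,0,0],[0,0,0],[0,0,0]]' --jaw '[0.7,0.7,0.7]'

```text
t: 14.0
ee_pos: [0.4099, 0.2762, 0.1745]
eef_rot: [0.0, 1.0, -0.03, -0.0]
force: [0.3, -0.7, -1.0]
opening: 0.0287
grip_force: 0.0
```

arm_command --rot '[[0,0,0],[0,0,0],[0,0,0],[0,0,0],[0,0,0],[0,0,0]]' --slide '[[0,0,-0.3],[0,0,-0.6],[0,0,-1],[0,0,-1],[0,0,-1],[0,0,-0.5]]' --jaw '[0.7,0.7,0.7,0.7,0.7,0.7]'

```text
t: 14.6
ee_pos: [0.4101, 0.2763, 0.3096]
eef_rot: [-0.001, 1.0, -0.03, 0.002]
force: [-0.6, 0.2, 0.1]
opening: 0.0285
grip_force: 0.0
```

arm_command --rot '[[0,0,0],[0,0,0],[0,0,0],[0,0,0],[0,0,0],[0,0,0],[0,0,0],[0,0,0],[0,0,0],[0,0,0],[0,0,0],[0,0,0]]' --slide '[[0.2,1,0],[0.2,1,0],[0.2,1,0],[0.2,1,0],[0.2,1,0],[0.2,1,0],[0.2,1,0],[0.2,1,0],[0.2,1,0],[0.2,1,0],[0.2,1,0],[0.2,1,0]]' --jaw '[0.5,0.3,0,0,0,0,0,0,0,0,0,0]'

```text
t: 15.8
ee_pos: [0.4598, -0.0888, 0.3072]
eef_rot: [0.0, 1.0, -0.03, 0.0]
force: [0.7, -0.4, -0.2]
opening: 0.0956
grip_force: 0.0
```

Run:
```python
from h import *
C={}
for n in ("scene","top"):
    c=env.capture(n);C[n]=c;np.savez(n+"2.npz",**c)
S=C["scene"]["color"][160:270,140:300];T=C["top"]["color"][120:230,150:310]
cv2.imwrite("pics/m2.png",np.vstack([cv2.resize(x,None,fx=2.7,fy=2.7,interpolation=3) for x in(S,T)]))
s=env.state();print(s["ee_pos"],s["eef_rot"])
p=np.vstack([cloud(dict(np.load(f)))[np.load(f)["z_map"]>0] for f in("scene0.npz","top0.npz")])
r=p-np.array([.458,-.186,0])
for k,(a,b,lo) in {"body":(.045,.1,.095),"fing":(.018,.068,.03)}.items():
    m=(abs(r[:,0])<a)&(abs(r[:,1])<b)&(p[:,2]>lo)&(p[:,2]<.3)&((np.hypot(r[:,0],r[:,1])>.036))
    print(k,m.sum(),p[m].round(3)[:5])
```

```text
[ 0.46028804 -0.09007625  0.30703436] [ 3.43092022e-04  9.99496205e-01 -3.17337824e-02  4.31259441e-04]
body 0 []
fing 0 []
```

View pics/m2.png

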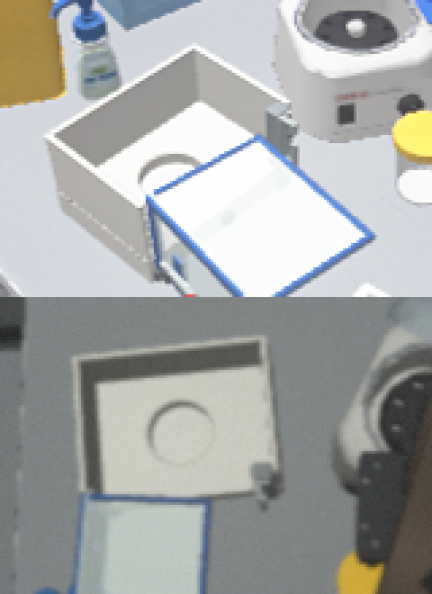

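The gate is wide open, with the hood swung out front. The well shows at m2 (182,433), about top px (217,170). Next I'll measure the well.

Run:
```python
from h import *
T=dict(np.load("top2.npz"));p=cloud(T)
k=np.zeros(p.shape[:2],bool);k[150:195,195:245]=1
m=k&(p[...,2]<.0205)&(p[...,2]>.0)
q=p[m];print("well px",m.sum(),q.mean(0),cv2.minEnclosingCircle(q[:,:2].astype(np.float32)),"floor",np.median(p[k&(p[...,2]>.022)&(p[...,2]<.05)],0))
print("pix",np.argwhere(m).mean(0))
# rim circle by edge fit on gray image, ray to z=.028
g=cv2.resize(cv2.cvtColor(T["color"],cv2.COLOR_BGR2GRAY)[150:195,190:245],None,fx=8,fy=8,interpolation=3)
c=cv2.HoughCircles(cv2.GaussianBlur(g,(9,9),2),cv2.HOUGH_GRADIENT,1,300,param1=60,param2=20,minRadius=70,maxRadius=140)
print(c)
if c is not None:
    for u,v,r in c[0]:
        U,V=190+(u+.5)/8-.5,150+(v+.5)/8-.5;o,d=ray(T,U,V);print(U,V,o+d*(.028-o[2])/d[2],r/8/351.7*.9)
# mixer refit
m=(p[...,2]>.088)&(p[...,2]<.102);m[:,:160]=0;m[:125]=0;m[210:]=0;m[:,262:]=0
q=p[m];x=q[:,:2].astype(np.float32);print(len(q),cv2.minAreaRect(x))
# well location seen by scene depth
S=dict(np.load("scene2.npz"));p=cloud(S);m=(abs(p[...,0]-.59)<.05)&(abs(p[...,1]-.155)<.06)&(p[...,2]<.02)&(S["z_map"]>0)
print(m.sum(),p[m].mean(0),p[m].min(0),p[m].max(0))
```

```text
well px 433 [0.59843151 0.15734844 0.01272986] ((0.578559160232544, 0.13730867207050323), 0.06242070719599724) floor [0.59386551 0.14780372 0.02890302]
pix [171.87990762 218.51732102]
[[[216.5 168.5  81.8]]]
216.625 170.625 [0.59791071 0.1599782  0.028     ] 0.026165767
602 ((0.588833212852478, 0.15348580479621887), (0.15407691895961761, 0.18040668964385986), 4.619373798370361)
581 [ 0.60638169  0.16297947 -0.57604287] [ 0.54392943  0.11984338 -0.81996036] [0.63975313 0.21497646 0.01997731]
```

arm_command --rot '[[0,0,0],[0,0,0],[0,0,0],[0,0,0],[0,0,0]]' --slide '[[-0.07,0.8,0.5],[-0.07,0.8,0.9],[-0.06,0.8,0.9],[0,0.78,0.9],[0,0,0]]' --jaw '[0,0,0,0,0]'

```text
t: 16.4
ee_pos: [0.4473, -0.1833, 0.2084]
eef_rot: [-0.001, 1.0, -0.031, -0.002]
force: [0.2, -0.2, 0.5]
opening: 0.095
grip_force: 0.0
```

arm_command --rot '[[0,0,0],[0,0,0],[0,0,0],[0,0,0],[0,0,0],[0,0,0]]' --slide '[[0.34,0.06,0],[0,0,0.8],[0,0,0.8],[0,0,0.8],[0,0,0.45],[0,0,0]]' --jaw '[0,0,0,0,0,0]'

```text
t: 17.0
ee_pos: [0.459, -0.1838, 0.1249]
eef_rot: [-0.0, 1.0, -0.03, -0.0]
force: [0.1, -0.5, 0.0]
opening: 0.095
grip_force: 0.0
```

arm_command --rot '[[0,0,0],[0,0,0],[0,0,0],[0,0,0],[0,0,0]]' --slide '[[0,0,0],[0,0,0],[0,0,0],[0,0,0],[0,0,0]]' --jaw '[0.5,0.5,0.5,0.5,0.5]' --force 8

```text
t: 17.5
ee_pos: [0.4584, -0.1849, 0.1253]
eef_rot: [0.0, 1.0, -0.03, 0.0]
force: [0.5, 0.1, 0.9]
opening: 0.0616
grip_force: 8.0
```

Run:
```python
from h import *
from scipy.optimize import least_squares
T=dict(np.load("top2.npz"));p=cloud(T)
k=np.zeros(p.shape[:2],np.uint8);k[152:192,198:240]=1
m=(k>0)&(p[...,2]<.0205)&(p[...,2]>.006)
n,l,st,_=cv2.connectedComponentsWithStats(m.astype(np.uint8))
i=1+st[1:,4].argmax();m=l==i;q=p[m];print(m.sum(),q.mean(0),q.min(0),q.max(0))
h=cv2.convexHull(q[:,:2].astype(np.float32))[:,0];f=least_squares(lambda a:np.hypot(h[:,0]-a[0],h[:,1]-a[1])-a[2],[.6,.155,.03],loss="soft_l1",f_scale=.002);print(f.x,abs(f.fun).max())
# darkness edge: print gray row/col profile
g=cv2.cvtColor(T["color"],cv2.COLOR_BGR2GRAY);cv2.imwrite("pics/w.png",cv2.resize(T["color"][150:195,190:245],None,fx=10,fy=10,interpolation=3))
```

```text
404 [0.60269699 0.16092743 0.01310389] [0.57257454 0.1315883  0.0091122 ] [0.63174095 0.19092457 0.0203025 ]
[0.60211898 0.16035554 0.03009243] 0.0012343750918355594
```

View pics/w.png

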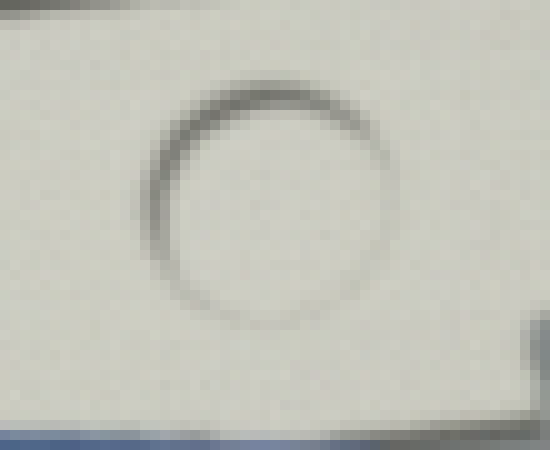

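The cup is gripped (opening 61.6 mm, lid 62 mm). The well rim centre is at crop (270,206), which puts it at about (0.5996, 0.1597). Lift and carry.

arm_command --rot '[[0,0,0],[0,0,0],[0,0,0],[0,0,0],[0,0,0],[0,0,0],[0,0,0]]' --slide '[[0,0,-0.3],[0,0,-0.8],[0,0,-1],[0,0,-1],[0,0,-1],[0,0,-1],[0,0,-0.8]]' --jaw '[0.5,0.5,0.5,0.5,0.5,0.5,0.5]'

```text
t: 18.2
ee_pos: [0.458, -0.1848, 0.3044]
eef_rot: [0.0, 1.0, -0.03, 0.001]
force: [0.5, 0.0, -0.8]
opening: 0.0617
grip_force: 8.0
```

arm_command --rot '[[0,0,0],[0,0,0],[0,0,0],[0,0,0],[0,0,0],[0,0,0],[0,0,0],[0,0,0],[0,0,0],[0,0,0],[0,0,0],[0,0,0]]' --slide '[[0,-0.5,0],[0,-0.9,0],[0,-1,0],[0,-1,0],[0,-1,0],[0,-1,0],[0,-1,0],[0.5,-1,0],[0.8,-1,0],[0.8,-1,0],[0.8,-1,0],[0.8,-0.8,0]]' --jaw '[0.5,0.5,0.5,0.5,0.5,0.5,0.5,0.5,0.5,0.5,0.5,0.5]'

```text
t: 19.4
ee_pos: [0.5896, 0.146, 0.3013]
eef_rot: [0.0, 1.0, -0.03, -0.001]
force: [0.5, -0.3, 0.4]
opening: 0.0613
grip_force: 8.0
```

arm_command --rot '[[0,0,0],[0,0,0],[0,0,0]]' --slide '[[0.3,-0.4,0],[0,0,0],[0,0,0]]' --jaw '[0.5,0.5,0.5]'

```text
t: 19.7
ee_pos: [0.5983, 0.1554, 0.3012]
eef_rot: [0.0, 1.0, -0.03, -0.001]
force: [-0.8, -0.3, -0.7]
opening: 0.0619
grip_force: 8.0
```

arm_command --rot '[[0,0,0],[0,0,0],[0,0,0],[0,0,0],[0,0,0],[0,0,0],[0,0,0],[0,0,0]]' --slide '[[0.035,-0.145,0.3],[0,0,0.8],[0,0,0.9],[0,0,0.9],[0,0,0.8],[0,0,0.6],[0,0,0.4],[0,0,0]]' --jaw '[0.5,0.5,0.5,0.5,0.5,0.5,0.5,0.5]'

```text
t: 20.5
ee_pos: [0.5997, 0.1591, 0.1594]
eef_rot: [0.0, 1.0, -0.031, -0.001]
force: [-0.3, -0.0, -0.7]
opening: 0.0618
grip_force: 8.0
```

arm_command --rot '[[0,0,0],[0,0,0],[0,0,0],[0,0,0]]' --slide '[[0,0,0.12],[0,0,0.12],[0,0,0.12],[0,0,0]]' --jaw '[0.5,0.5,0.5,0.5]'

```text
t: 20.9
ee_pos: [0.6004, 0.1595, 0.15]
eef_rot: [0.0, 1.0, -0.03, -0.0]
force: [-0.3, 1.0, -0.0]
opening: 0.0621
grip_force: 8.0
```

arm_command --rot '[[0,0,0],[0,0,0],[0,0,0],[0,0,0]]' --slide '[[0,0,0.13],[0,0,0.13],[0,0,0.1],[0,0,0]]' --jaw '[0.5,0.5,0.5,0.5]'

```text
t: 21.3
ee_pos: [0.6003, 0.1595, 0.1387]
eef_rot: [0.0, 1.0, -0.03, -0.0]
force: [0.0, 0.6, 0.7]
opening: 0.0616
grip_force: 8.0
```

arm_command --rot '[[0,0,0],[0,0,0],[0,0,0]]' --slide '[[0,0,0.05],[0,0,0.02],[0,0,0]]' --jaw '[0.5,0.5,0.5]'

```text
t: 21.6
ee_pos: [0.6006, 0.1595, 0.1374]
eef_rot: [0.0, 1.0, -0.03, 0.0]
force: [-0.2, 0.4, 0.7]
opening: 0.0619
grip_force: 8.0
```

arm_command --rot '[[0,0,0],[0,0,0]]' --slide '[[0,0,0.04],[0,0,0]]' --jaw '[0.5,0.5]'

```text
t: 21.8
ee_pos: [0.6008, 0.1591, 0.1368]
eef_rot: [0.0, 1.0, -0.03, 0.001]
force: [-0.9, -3.7, 7.2]
opening: 0.0618
grip_force: 8.0
```

arm_command --rot '[[0,0,0],[0,0,0],[0,0,0],[0,0,0],[0,0,0]]' --slide '[[0,0,0],[0,0,0],[0,0,0],[0,0,0],[0,0,0]]' --jaw '[0.25,0.1,0.1,0.1,0.1]'

```text
t: 22.3
ee_pos: [0.6004, 0.1595, 0.1359]
eef_rot: [0.0, 1.0, -0.03, -0.0]
force: [-0.8, 0.3, 0.3]
opening: 0.0855
grip_force: 0.0
```

arm_command --rot '[[0,0,0],[0,0,0],[0,0,0],[0,0,0],[0,0,0],[0,0,0],[0,0,0]]' --slide '[[0,0,-0.3],[0,0,-0.6],[0,0,-0.8],[0,0,-1],[0,0,-1],[0,0,-1],[0,0,-0.8]]' --jaw '[0.1,0.1,0.1,0.1,0.1,0.1,0.1]'

```text
t: 23.0
ee_pos: [0.6004, 0.1595, 0.3036]
eef_rot: [-0.0, 1.0, -0.03, 0.001]
force: [0.2, 0.4, -0.2]
opening: 0.0853
grip_force: 0.0
```

arm_command --rot '[[0,0,0],[0,0,0],[0,0,0],[0,0,0],[0,0,0],[0,0,0],[0,0,0],[0,0,0],[0,0,0],[0,0,0]]' --slide '[[-0.6,0.5,0],[-0.6,1,0],[-0.6,1,0],[-0.6,1,0],[-0.6,1,0],[0,1,0],[0,1,0],[0,1,0],[0,0.5,0],[0,0,0]]' --jaw '[0.1,0.1,0.1,0.1,0.1,0.1,0.1,0.1,0.1,0.1]'

```text
t: 24.0
ee_pos: [0.496, -0.0758, 0.3014]
eef_rot: [0.0, 1.0, -0.032, 0.0]
force: [0.5, 0.1, -0.0]
opening: 0.0855
grip_force: 0.0
```

Run:
```python
from h import *
C={}
for n in ("scene","top"):
    C[n]=env.capture(n)
S=C["scene"]["color"][150:270,140:320];T=C["top"]["color"][120:240,150:330]
cv2.imwrite("pics/m3.png",np.vstack([cv2.resize(x,None,fx=2.5,fy=2.5,interpolation=3) for x in(S,T)]))
t=C["top"];m,u,v=blob(t,(190,145,245,200),"r");p=cloud(t)[m];print(m.sum(),np.median(p,0),p.min(0),p.max(0))
m,u,v=blob(t,(270,208,304,242),"y");print(m.sum(),np.median(cloud(t)[m],0))
```

```text
388 [0.59936276 0.15744984 0.08530032] [0.35937886 0.01429145 0.08109501] [0.62617263 0.18530332 0.9257082 ]
0 [nan nan nan]h.py:18: RuntimeWarning: Mean of empty slice.
  v,u=np.nonzero(m);return m,u.mean(),v.mean()
  ret = ret.dtype.type(ret / rcount)
  return _methods._mean(a, axis=axis, dtype=dtype,
  ret = um.true_divide(
```

View pics/m3.png

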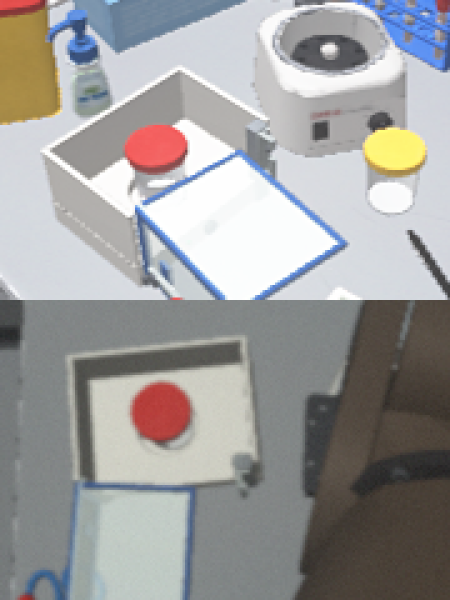

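The cup stands upright in the well (lid top about 0.085 m, so it is home). The gate is open and the yellow cup is untouched. Handing in.

```bash
python3 -c "
from rig import env
print(env.job_done())"
```

```text
the job is handed in; nothing more can be done
None
```

The job is handed in at about 24 s: I felt the latch bar out of its catch without forcing it, swung the gate to about 100°, set the red-lidded cup upright and home in the well, and left the yellow-lidded cup alone.

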